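# Fit the tall spacer to the lap machine's spindle

## Task

Get the jeweller's lap machine ready for its next disc: first pull the flat metal spindle guard straight up out of its two channels and stand it on edge in the slot of the wooden trough, let go. Then slide the tall spacer sleeve (the tallest of the three steel rings on the bench) down over the machine's upright shaft until it sits fully home on the shoulder, and let go. Do not drop the guard or the sleeve, and leave everything else on the bench where it is.

Things in the scene. Friction and masses are not known exactly. Their poses are not given: they have to be found in the camera images.
- machine: low blue lap machine, fixed, 180 x 170 mm, 55 tall (own x -75 to +105). Origin on the bench under the spindle axis. Steel shaft of diameter 16, top at z = 115 (3 mm chamfer), stands on a round shoulder (diameter 40, top at z = 67). At own x = -34 two aluminium U channels (z 55 to 110, at y = -55..-37 and 37..55) hold the guard in slots 7 wide.
- shoulder (a point): centre of the shoulder's upper face, on the spindle axis, z = 67 above the bench; axes as the machine's
- shaft_tip (a point): centre of the shaft's top end, z = 115 above the bench, on the spindle axis
- guard: flat aluminium plate, 90 mm wide (own y), 140 tall (own z), 4 thick (own x), top 22 mm thickened to a rim 8 thick to grip by; about 0.13 kg. Origin at the centre of its bottom edge. Starts upright in the channels, bottom edge on the machine deck 55 above the bench, axes parallel to the machine's; comes free once raised by 55.
- guard_top (a point): centre of the guard's top edge, 140 above its bottom edge; axes as the guard's
- trough: wooden trough, fixed, 144 long (own x), 40 wide (own y), 50 tall, with one open-topped slot 120 long, 16 wide and 42 deep along its middle. Origin under its centre
- trough_in (a point): centre of the slot's floor, 8 above the bench; x along the slot, y across it
- spacer_tall: tall steel spacer sleeve, loose, standing on the bench: outside diameter 30, bore 18, height 40, about 0.1 kg. Origin at the centre of its underside, z along its bore
- spacer_short: short steel spacer, outside 30, bore 18, height 18; origin at the centre of its underside; leave alone (mm)
- bush_wide: wide steel bush, outside 44, bore 30, height 28; origin at the centre of its underside; leave alone (mm)
- jar: white plastic jar, 48 across, 65 tall; origin under its centre; leave alone (mm)
- dish: small brass dish, 90 across, 35 tall; origin under its centre; leave alone (mm)
- driver: screwdriver 170 long lying on the bench, along its own x; leave alone (mm)
- mandrel: dark wooden ring cone standing upright, foot 52 across, 110 tall; leave alone (mm)
- lap: copper lap disc lying flat, 90 across, 14 thick; origin under its centre; leave alone (mm)
Not all that is in view belongs to the job. Several things have the shape of the guard; the one meant has the colours described above. Leave any blue look-alike of the spacer_tall alone.

How it is judged:
By the outcome, as a careful person would: the job done as asked, in the order asked, and still so for the second after the job is handed in, with the robot touching nothing.
It also fails if it takes over 67 s, if anything falls off the work surface, if the arm or the gripper's body presses on something with over 40 N, if the wrist force passes 120 N, or if a joint passes its speed limit or range.

## Robot

A 6-joint arm with a two-finger parallel gripper is mounted at the origin on the work surface. World frame = base frame: x ahead of the robot, y to its left, z up, the work surface at z = 0. Lengths are in m, angles in rad, forces in N, time in s.
With the tool pointing down it reaches from about 0.25 to 0.8 m from the base axis. Payload 8.5 kg.
Tool frame: the origin (TCP) lies midway between the tips of the shut fingers; the grasp point (between the pads) lies 19 mm behind it (env.hold_point_z is the distance from the TCP to the grasp point, in m); z points along the fingers, y is the line along which they close (so a half turn about z gives the same grasp; the last joint's range is limited). The gripper opens to 85 mm and grips with 20 to 120 N. Pads are 22 mm wide; open, the fingers measure 114 mm over their backs; the gripper's body (76 mm by 85 mm) begins 54 mm behind the grasp point. The pads swing forward as they close: fully open they stand 13 mm farther back than shut.
Start: joints at [-1.234, 0.238, -0.013, 1.319, 0, 1.571], TCP at [0.173, -0.495, 0.231] pointing down, gripper open.
Joint ranges: [-2.66, 2.66], [-1.03, 1.9], [-1.14, 1.46], [-1.82, 2.27], [-1.45, 1.34], [-3.14, 3.14]. Speed limits (rad/s): [2.22, 2.22, 2.79, 3.14, 3.14, 3.14].

## Interface

Orientations are given as a unit quaternion [w, x, y, z].
In Python, from cell import env, eyes, order gives the robot as it stands.
- The arm moves only by the tool arm_command, never from a script. Its argument "plan" is one flat list of numbers, 5 for each row, row after row: the opening in per cent of the stroke, from 0 (shut) to 100 (fully open), then the shift along the tool's x, y, z in cm, then the turn about the tool's z in rad. A call has 1 to 20 rows; each row is the pose to reach, as a shift and turn from the pose commanded when the call began, along the tool's axes at that moment; what a row does not reach only later rows make up. A row lasts 1/8 s, in which the tool goes at most 62.5 mm and 10.7 degrees, less where a joint would pass 70% of its speed; a pose out of reach is approached as far as the arm can. A call with a gripper value outside its range is refused whole. The fingers move at their own pace and stop on an object; "squeeze" is the grip in N (left out, the last holds). Time passes only in rows, so rows that repeat a pose let the fingers close. It gives the time, the measured TCP pose, the force, the opening and the grip force at its end, in the units of the state.
- env.get_state(): the state, without advancing time (a new reading comes with each control period).
- eyes.get_image(name): name is "scene" or "top" or "wrist"; returns the picture (420x560x3 uint8, red, green, blue); there is no depth.
- eyes.camera_model(name): a dict with "fx", "fy", "cx", "cy" (pixels), "position" and "attitude" of the camera in the world. Camera axes: x right, y down, z forward; pixel columns grow to the right and rows downward; lengths in m; the calibration is good to about 2 mm. The wrist camera is an equidistant fisheye: a pixel r from the principal point sees the ray r / f radians off the axis. A picture is of the moment at which its call begins: read the wrist's pose just before it. camera_model takes no time and is no camera call; for the wrist camera it gives the pose at the moment of the call.
- order.close_job(): hands the job in; it is judged then, once.
The state is a dict: "clock": time; "joint_positions": joint angles; "qvel": joint speeds; "joint_torque": joint torques, N m; "position": TCP position; "eef_rot": TCP orientation; "ft_force": force on the tool from outside, world axes, zero at the start; "ft_torque": the same for the moment, N m; "finger_gap": finger opening in m; "grasp_force": force on a finger pad.
Only numpy, scipy, OpenCV 4.12 (cv2) and the standard library are available. Lean on these libraries where they do the work, as an engineer would, in place of code of your own. Each camera call takes 0.05 s, during which the arm holds its last target. There are 200 camera calls.

## Working session

There is one attempt and no reset: what is moved stays moved. The work goes in short steps, Python scripts to look and compute and a tool call to move; the robot and the scene stay as the last step left them, time stands still between calls to the robot, and variables do not carry over. Pictures are saved under pics/ and viewed, at most 10 in all, crops included, and the job is handed in when it is done.

Besides the shell and the picture viewer there is one more tool, called in YAML: its name, and indented under it one key for each argument. arm_command: Moves the arm, as the interface text tells. Its arguments: {"type":"object","properties":{"plan":{"type":"array","items":{"type":"number"}},"squeeze":{"type":"number"}},"required":["plan"]}

```bash
mkdir -p pics; python3 - <<'E'
from cell import env, eyes, order
import cv2
for n in("scene","top"):
    im=eyes.get_image(n); cv2.imwrite(f"pics/{n}0.png",im[:,:,::-1]); m=eyes.camera_model(n); print(n,m)
s=env.get_state(); print(s["clock"],s["position"],s["eef_rot"],s["finger_gap"],env.hold_point_z)
E
```

```text
scene {'fx': 457.14653331322796, 'fy': 457.14653331322796, 'cx': 282.4634858624857, 'cy': 202.1539019274274, 'position': array([ 1.07867552, -0.28861996,  0.96711274]), 'attitude': array([-0.25056848,  0.8157185 ,  0.50011414, -0.14732487])}
top {'fx': 484.235061343736, 'fy': 484.235061343736, 'cx': 281.26336772255223, 'cy': 206.03743778670935, 'position': array([0.41239515, 0.00750511, 1.28809367]), 'attitude': array([ 0.04886183, -0.69845071,  0.71241159, -0.04742206])}
0.1 [ 0.17337399 -0.49515804  0.23075102] [-6.27845284e-04  9.85857068e-01  1.67587102e-01 -9.83916393e-05] 0.08539445655663296 0.0187
```

View pics/scene0.png

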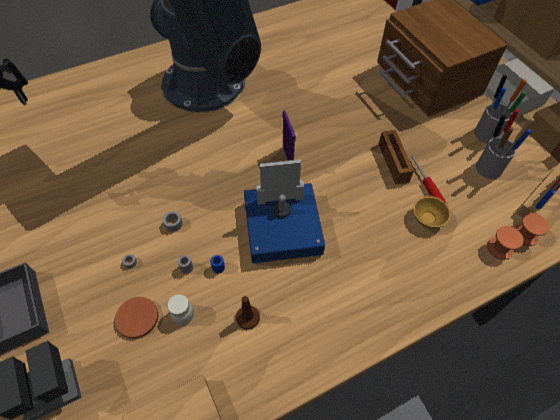

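View pics/top0.png

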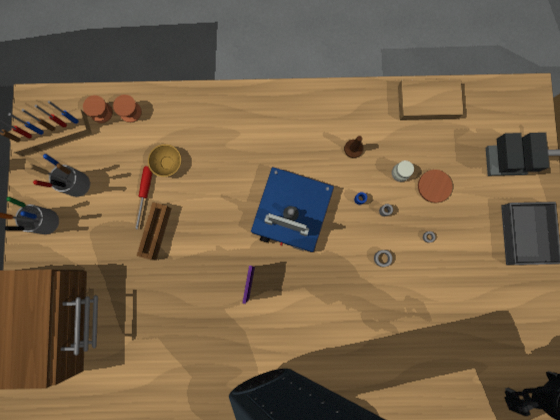

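The scene view shows the guard at (280,180), the trough at (396,157) and the steel spacers near (185,265). In the top view the machine is at (293,210), the trough at (155,231), the probable tall sleeve at (387,210), the short one at (430,237) and the wide bush at (384,258). I'll zoom in to measure these.

```bash
cat > h.py <<'E'
import numpy as np, cv2
from scipy.spatial.transform import Rotation as R
from cell import env, eyes, order
def rot(q): return R.from_quat([q[1],q[2],q[3],q[0]])
def ray(m,u,v): 
    return rot(m["attitude"]).apply([(u-m["cx"])/m["fx"],(v-m["cy"])/m["fy"],1])
def atz(n,u,v,z):
    m=eyes.camera_model(n); d=ray(m,u,v); p=m["position"]; return p+d*(z-p[2])/d[2]
def proj(n,P):
    m=eyes.camera_model(n); c=rot(m["attitude"]).inv().apply(np.atleast_2d(P)-m["position"])
    return np.c_[m["cx"]+m["fx"]*c[:,0]/c[:,2], m["cy"]+m["fy"]*c[:,1]/c[:,2]]
E
python3 - <<'E'
import cv2,numpy as np
t=cv2.imread("pics/top0.png"); s=cv2.imread("pics/scene0.png")
def c(im,x,y,w,h,k): 
    return cv2.resize(im[y:y+h,x:x+w],None,fx=k,fy=k,interpolation=cv2.INTER_CUBIC)
A=np.zeros((600,800,3),np.uint8)
def put(p,x,y): A[y:y+p.shape[0],x:x+p.shape[1]]=p
put(c(t,245,160,100,100,4),0,0)
put(c(t,350,180,100,90,4),400,0)
put(c(t,130,200,50,65,3),0,402)
put(c(s,240,150,90,115,2),160,400-0+0) if 0 else None
put(c(s,370,120,60,70,3),160,390)
put(c(s,115,205,120,75,3),345,365)
cv2.imwrite("pics/z1.png",A)
B=c(s,230,145,110,125,4); cv2.imwrite("pics/z2.png",B)
E
```

```text
(no output)
```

View pics/z1.png

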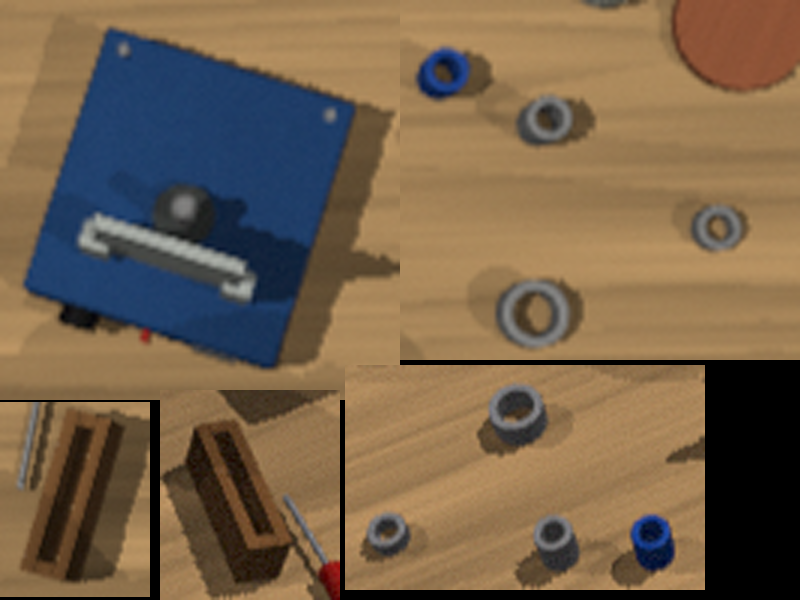

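View pics/z2.png

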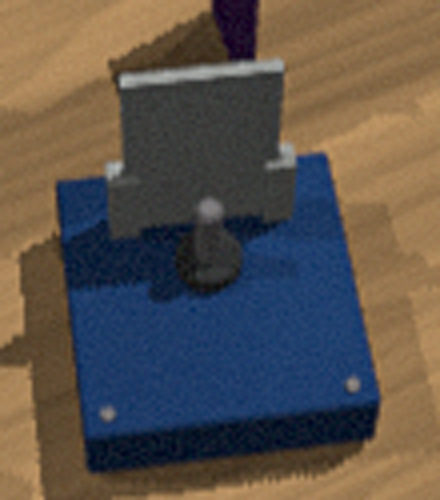

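The crops show the tall sleeve rim at crop (549,118), and confirm which ring is tallest. The machine deck, guard top and trough corners are all readable. Next I'll fit poses from both cameras.

```bash
cat > fit.py <<'E'
from h import *
from scipy.optimize import least_squares
def px(p,ox,oy,k,cx=0,cy=0): p=np.array(p,float); return np.c_[ox+(p[:,0]-cx+.5)/k-.5, oy+(p[:,1]-cy+.5)/k-.5]
def fit(name,L,T,S,x0):
    L=np.array(L)/1000
    for cams in (("top",T),),(("scene",S),),(("top",T),("scene",S)):
        def f(q):
            W=np.c_[R.from_euler("z",q[2]).apply(L)]+[q[0],q[1],0]
            return np.concatenate([(proj(n,W)-P)[~np.isnan(P[:,0])].ravel() for n,P in cams])
        r=least_squares(f,x0,loss="soft_l1"); print(name,[c[0] for c in cams],r.x.round(4),"rms px",np.sqrt(np.mean(r.fun**2)).round(2)); 
    print(f(r.x).reshape(-1,2).round(1).tolist()); return r.x
L=[(105,85,55),(105,-85,55),(-75,-85,55),(-75,85,55),(0,0,115)]
m=fit("machine",L,px([(108,28),(355,103),(273,367),(25,288),(182,207)],245,160,4),px([(378,395),(85,440),(57,183),(328,155),(209,208)],230,145,4),[.4,0,-.3])
# guard top edge using machine yaw
G=[(4,45,195),(4,-45,195),(-4,45,195),(-4,-45,195)]
g=fit("guard",G,px([(92,214),(247,262),(92,227),(243,275)],245,160,4),px([(285,71),(122,86),(284,61),(121,76)],230,145,4),[.37,0,-.3])
print("guard pred from machine",(m[:2]+R.from_euler("z",m[2]).apply([-.034,0,0])[:2]).round(4))
t=fit("trough",[(72,20,50),(72,-20,50),(-72,-20,50),(-72,20,50)],px([(68,409),(106,420),(67,580),(23,567)],130,200,3,0,402),px([(290,545),(247,552),(192,430),(237,418)],370,120,3,160,390),[.35,.3,-.3])
s=fit("sleeve",[(0,0,40)],px([(549,118)],350,180,4,400,0),px([(555,532)],115,205,3,345,365),[.4,-.2,0])
E
python3 fit.py
```

```text
machine ['top'] [ 0.5604 -0.0142 -0.3261] rms px 0.58
machine ['scene'] [ 0.5618 -0.0148 -0.3336] rms px 1.04
machine ['top', 'scene'] [ 0.5609 -0.0144 -0.3283] rms px 0.85
[[-0.3, -0.9], [0.5, -0.1], [0.5, 0.5], [-1.2, -0.0], [0.5, -0.5], [1.5, 1.7], [-0.1, -0.1], [-1.0, -1.1], [-0.3, -1.8], [0.1, -0.2]]
guard ['top'] [ 0.5284 -0.0035 -0.3251] rms px 0.31
guard ['scene'] [ 0.5301 -0.0032 -0.348 ] rms px 0.29
guard ['top', 'scene'] [ 0.5291 -0.0033 -0.3338] rms px 0.42
[[0.7, -0.4], [-0.3, -0.3], [-0.4, -0.4], [-0.4, -0.2], [0.2, -0.4], [-0.4, 0.1], [-0.1, -0.8], [-0.6, -0.3]]
guard pred from machine [ 0.5287 -0.0034]
trough ['top'] [ 0.5264  0.3414 -0.2507] rms px 0.87
trough ['scene'] [ 0.5281  0.3401 -0.2781] rms px 0.57
trough ['top', 'scene'] [ 0.5271  0.3407 -0.2662] rms px 0.85
[[0.2, -0.9], [2.4, -0.9], [-0.2, 0.2], [-0.6, 0.6], [0.7, -0.5], [0.1, -0.3], [0.1, -1.3], [-0.9, 0.6]]
sleeve ['top'] [ 0.57   -0.2657  0.    ] rms px 0.0
sleeve ['scene'] [ 0.5719 -0.2646  0.    ] rms px 0.0
sleeve ['top', 'scene'] [ 0.5709 -0.2651  0.    ] rms px 0.32
[[-0.3, -0.4], [-0.4, -0.2]]
```

Both cameras agree to within 2 mm, and the guard matches its position predicted from the machine. The guard is at (0.529, -0.0035), the machine yaw is -0.329, the trough is at (0.527, 0.341) with yaw -0.266, and the sleeve is at (0.571, -0.265). I'll move to hover over the guard.

arm_command:
  plan: [100,20,-14,0,-0.4,100,49.8,-34.6,0,-0.905,100,49.8,-34.6,0,-0.905,100,49.8,-34.6,0,-0.905,100,49.8,-34.6,0,-0.905,100,49.8,-34.6,0,-0.905,100,49.8,-34.6,0,-0.905,100,49.8,-34.6,0,-0.905,100,49.8,-34.6,0,-0.905,100,49.8,-34.6,0,-0.905,100,49.8,-34.6,0,-0.905,100,49.8,-34.6,0,-0.905,100,49.8,-34.6,0,-0.905,100,49.8,-34.6,0,-0.905,100,49.8,-34.6,0,-0.905,100,49.8,-34.6,0,-0.905]
  squeeze: 40

```text
clock: 2.1
position: [0.5291, -0.0046, 0.2315]
eef_rot: [0.0, 0.814, 0.582, 0.0]
ft_force: [0.3, -0.3, 0.6]
finger_gap: 0.0852
grasp_force: 0.0
```

```bash
cat >> h.py <<'E'
def st():
    s=env.get_state(); r=rot(s["eef_rot"]); X=r.as_matrix()
    print("t",round(s["clock"],2),"p",s["position"].round(4),"yaw_x",round(np.arctan2(X[1,0],X[0,0]),4),"zdir",X[:,2].round(3),"gap",round(s["finger_gap"],4),"grip",s["grasp_force"],"F",np.round(s["ft_force"],1),"q",np.round(s["joint_positions"],2)); return s,X
def to(P,yaw_x):
    "shift in cm along tool axes and turn to reach TCP P, yaw_x"
    s,X=st(); d=X.T@(np.array(P)-s["position"])*100
    y=np.arctan2(X[1,0],X[0,0]); t=-(yaw_x-y); t=(t+np.pi)%(2*np.pi)-np.pi
    print("shift cm",d.round(2),"turn",t.round(3))
def wproj(P):
    m=eyes.camera_model("wrist"); c=rot(m["attitude"]).inv().apply(np.atleast_2d(P)-m["position"])
    rr=np.hypot(c[:,0],c[:,1]); th=np.arctan2(rr,c[:,2]); return np.c_[m["cx"]+m["fx"]*th*c[:,0]/rr, m["cy"]+m["fy"]*th*c[:,1]/rr]
E
python3 - <<'E'
from h import *
to([.529,-.0035,.167],1.242)
P=[]
c,s=np.cos(-.329),np.sin(-.329)
for x,y in((4,45),(4,-45),(-4,-45),(-4,45)): P.append([.529+(c*x-s*y)/1e3,-.0034+(s*x+c*y)/1e3,.195])
P.append([.561,-.0144,.115])
uv=wproj(P); print(uv.round(1).tolist())
im=eyes.get_image("wrist")[:,:,::-1].copy()
a=cv2.resize(im,(784,588),interpolation=cv2.INTER_CUBIC)
for u,v in uv: cv2.circle(a,(int(u*1.4),int(v*1.4)),3,(0,0,255),1)
cv2.imwrite("pics/w1.png",a)
E
```

```text
t 2.1 p [ 0.5291 -0.0046  0.2315] yaw_x 1.2413 zdir [ 0.  0. -1.] gap 0.0852 grip 0.0 F [ 0.3 -0.3  0.6] q [-0.01  0.25 -0.    1.32  0.    1.89]
shift cm [ 0.1  -0.05  6.45] turn -0.001
[[286.2, 158.7], [285.2, 300.0], [272.8, 300.0], [271.8, 158.7], [320.1, 200.6]]
```

View pics/w1.png

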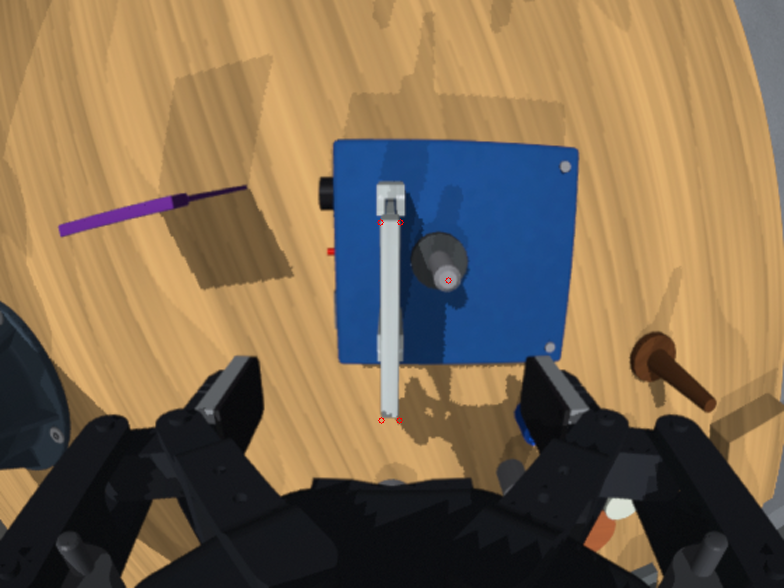

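The wrist view shows the guard rim and shaft tip at the predicted points, (390,220–418) and (448,280). I'll descend and grip.

arm_command:
  plan: [100,0.1,0,3,0,100,0.1,0,5,0,100,0.1,0,6.4,0,100,0.1,0,6.4,0,0,0.1,0,6.4,0,0,0.1,0,6.4,0,0,0.1,0,6.4,0,0,0.1,0,6.4,0,0,0.1,0,6.4,0,0,0.1,0,6.4,0,0,0.1,0,6.4,0,0,0.1,0,6.4,0]
  squeeze: 50

```text
clock: 3.65
position: [0.5297, -0.0034, 0.1676]
eef_rot: [0.0, 0.813, 0.582, 0.0]
ft_force: [0.7, -0.1, 6.6]
finger_gap: 0.007
grasp_force: 49.7
```

arm_command:
  plan: [0,0,0,-1,0,0,0,0,-2,0,0,0,0,-3,0,0,0,0,-4,0,0,0,0,-5,0,0,0,0,-6,0,0,0,0,-7.5,0,0,0,0,-9,0,0,0,0,-10,0,0,0,0,-10,0,0,0,0,-10,0]

```text
clock: 5.03
position: [0.5293, -0.0034, 0.2669]
eef_rot: [-0.0, 0.813, 0.582, -0.0]
ft_force: [-0.2, -0.6, -0.5]
finger_gap: 0.0072
grasp_force: 48.8
```

```bash
python3 - <<'E'
from h import *
to([.527,.341,.267],-.266+np.pi)
im=eyes.get_image("wrist")[:,:,::-1]; cv2.imwrite("pics/w2.png",im)
E
```

```text
t 5.03 p [ 0.5293 -0.0034  0.2669] yaw_x 1.2418 zdir [-0.001  0.    -1.   ] gap 0.0072 grip 48.815826773643494 F [-0.2 -0.6 -0.5] q [-0.01  0.24  0.08  1.41  0.    1.89]
shift cm [ 3.252e+01 -1.135e+01 -1.000e-02] turn -1.634
```

View pics/w2.png

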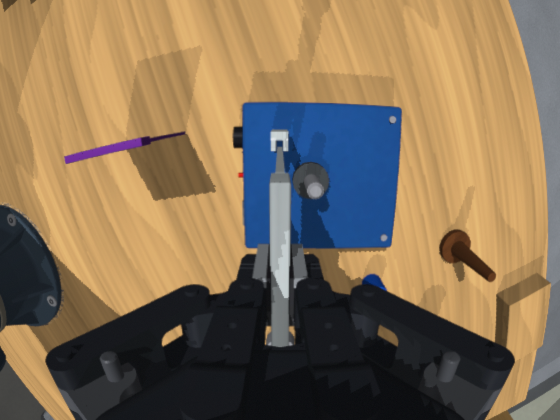

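The guard is held square, with its rim at (280,170–350). I'll carry it over to the trough.

arm_command:
  plan: [0,1,-0.4,0,0,0,3,-1,0,-0.1,0,6,-2.1,0,-0.25,0,9,-3.2,0,-0.4,0,12,-4.2,0,-0.55,0,15,-5.3,0,-0.7,0,18,-6.3,0,-0.85,0,21,-7.4,0,-1.0,0,24,-8.4,0,-1.15,0,27,-9.4,0,-1.3,0,29.5,-10.3,0,-1.45,0,31.5,-11,0,-1.57,0,32.5,-11.35,0,-1.634,0,32.5,-11.35,0,-1.634,0,32.5,-11.35,0,-1.634,0,32.5,-11.35,0,-1.634]

```text
clock: 7.08
position: [0.5271, 0.3404, 0.2674]
eef_rot: [-0.0, 0.133, 0.991, 0.0]
ft_force: [0.5, -0.5, -0.8]
finger_gap: 0.0073
grasp_force: 48.8
```

```bash
python3 - <<'E'
from h import *
to([.527,.341,.12],-.266+np.pi)
c,s=np.cos(-.266),np.sin(-.266)
P=[[.527+(c*x-s*y)/1e3,.341+(s*x+c*y)/1e3,.05] for x in(72,60,-60,-72) for y in((-20,20) if abs(x)>70 else (-8,8))]
uv=wproj(P); print(uv.round(1).tolist())
im=eyes.get_image("wrist")[:,:,::-1].copy()
a=cv2.resize(im,(784,588),interpolation=cv2.INTER_CUBIC)
for u,v in uv: cv2.circle(a,(int(u*1.4),int(v*1.4)),3,(0,0,255),1)
cv2.imwrite("pics/w3.png",a)
E
```

```text
t 7.08 p [0.5271 0.3404 0.2674] yaw_x 2.8744 zdir [-0.  0. -1.] gap 0.0073 grip 48.77788960933685 F [ 0.5 -0.5 -0.8] q [0.57 0.41 0.34 1.49 0.   0.84]
shift cm [ 0.02  0.06 14.74] turn -0.001
[[261.9, 237.2], [295.6, 237.2], [272.0, 227.7], [285.6, 227.7], [271.4, 123.9], [286.0, 123.9], [260.4, 113.1], [297.0, 113.1]]
```

View pics/w3.png

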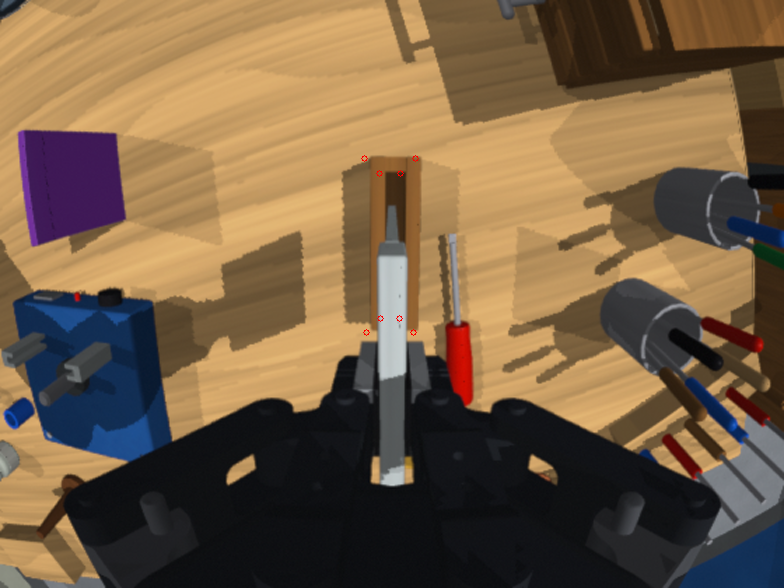

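The guard hangs square above the trough. The trough's visible edges, columns 371–420 at the far end, sit about 5 px right of the prediction, and the slot centre is near column 395.5. I'll measure that lateral offset directly.

```bash
python3 - <<'E'
from h import *
m=eyes.camera_model("wrist"); s,X=st()
def ptz(u,v,z):
    a=np.array([u-m["cx"],v-m["cy"]]); r=np.hypot(*a); th=r/m["fx"]
    d=rot(m["attitude"]).apply([*(np.sin(th)*a/r),np.cos(th)]); p=m["position"]; return p+d*(z-p[2])/d[2]
def show(n,u,v,z): P=ptz(u/1.4,v/1.4,z); print(n,P.round(4),"tool mm",(X.T@(P-s["position"])*1000).round(1))
show("trough far",395.4,157,.05); show("slot far",395.5,173,.05);show("trough mid",395.2,240,.05)
show("guard bottom far",392,207,.155); show("rim far",392.5,245,.2955)
b=cv2.imread("pics/w3.png")
for v in(165,190,205,300): print(v,b[v,362:428:2].sum(1).tolist())
E
```

```text
t 7.12 p [0.5271 0.3404 0.2675] yaw_x 2.8746 zdir [ 0.  0. -1.] gap 0.0072 grip 48.778000473976135 F [-0.   0.1 -1.3] q [0.57 0.41 0.34 1.49 0.   0.84]
trough far [0.4577 0.3641 0.05  ] tool mm [ 73.2   4.5 217.5]
slot far [0.47   0.3609 0.05  ] tool mm [ 60.5   4.6 217.5]
trough mid [0.5216 0.3466 0.05  ] tool mm [  6.9   4.5 217.5]
guard bottom far [0.4855 0.3536 0.155 ] tool mm [ 43.6   1.8 112.5]
rim far [0.4819 0.3545 0.2955] tool mm [ 47.3   1.7 -28. ]
165 [255, 255, 253, 241, 231, 267, 276, 282, 286, 288, 288, 289, 295, 291, 289, 298, 294, 290, 283, 280, 276, 269, 233, 273, 279, 284, 288, 288, 291, 312, 409, 440, 440]
190 [295, 293, 294, 295, 259, 264, 275, 282, 290, 291, 292, 263, 147, 130, 128, 134, 128, 127, 123, 122, 119, 115, 226, 275, 280, 284, 288, 293, 291, 335, 436, 434, 435]
205 [290, 291, 291, 290, 246, 262, 273, 281, 288, 292, 291, 262, 144, 177, 200, 203, 198, 146, 126, 124, 120, 115, 240, 276, 277, 286, 290, 297, 294, 327, 417, 413, 409]
300 [263, 263, 262, 263, 223, 272, 281, 289, 412, 555, 595, 594, 588, 580, 576, 586, 590, 597, 599, 603, 604, 579, 429, 294, 294, 295, 295, 293, 360, 432, 433, 435, 437]
```

arm_command:
  plan: [0,0.1,0.28,0,0,0,0.1,0.28,2,0,0,0.1,0.28,4,0,0,0.1,0.28,6,0,0,0.1,0.28,8,0,0,0.1,0.28,9,0,0,0.1,0.28,9.5,0,0,0.1,0.28,9.5,0,0,0.1,0.28,9.5,0]

```text
clock: 8.25
position: [0.5272, 0.344, 0.1731]
eef_rot: [0.0, 0.133, 0.991, 0.0]
ft_force: [0.1, 0.1, -0.8]
finger_gap: 0.0067
grasp_force: 48.8
```

```bash
python3 - <<'E'
from h import *
st()
im=eyes.get_image("wrist")[:,:,::-1]
cv2.imwrite("pics/w4.png",cv2.resize(im[60:300,180:400],None,fx=2.5,fy=2.5,interpolation=cv2.INTER_CUBIC))
E
```

```text
t 8.25 p [0.5272 0.344  0.1731] yaw_x 2.8758 zdir [ 0.001  0.001 -1.   ] gap 0.0067 grip 48.75136435031891 F [ 0.1  0.1 -0.8] q [0.58 0.44 0.14 1.27 0.   0.84]
```

View pics/w4.png

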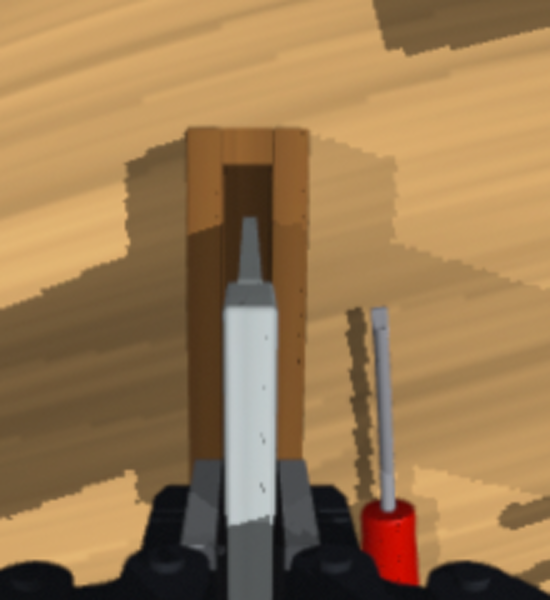

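The guard's bottom corner, at (250,218), is centred in the slot, which spans columns 222–272. I'll lower it in slowly.

arm_command:
  plan: [0,0,0,1,0,0,0,0,2,0,0,0,0,3,0,0,0,0,4,0,0,0,0,4.5,0,0,0,0,4.8,0,0,0,0,4.8,0,0,0,0,4.8,0]

```text
clock: 9.3
position: [0.527, 0.344, 0.1247]
eef_rot: [0.0, 0.133, 0.991, 0.0]
ft_force: [-0.4, -0.1, -1.2]
finger_gap: 0.0073
grasp_force: 48.8
```

arm_command:
  plan: [0,0,0,0.15,0,0,0,0,0.3,0,0,0,0,0.38,0,0,0,0,0.42,0,0,0,0,0.42,0]

```text
clock: 9.93
position: [0.5269, 0.3439, 0.1206]
eef_rot: [0.0, 0.133, 0.991, 0.0]
ft_force: [-1.3, 0.1, 5.7]
finger_gap: 0.0072
grasp_force: 49.6
```

arm_command:
  plan: [14,0,0,0,0,20,0,0,0,0,30,0,0,0,0,45,0,0,0,0,60,0,0,0,0,60,0,0,-2,0,60,0,0,-5,0,60,0,0,-8,0,60,0,0,-12,0,60,0,0,-12,0,60,0,0,-12,0]

```text
clock: 11.3
position: [0.5267, 0.3437, 0.2396]
eef_rot: [-0.0, 0.133, 0.991, -0.0]
ft_force: [0.6, -0.3, -0.0]
finger_gap: 0.0513
grasp_force: 0.0
```

```bash
python3 - <<'E'
from h import *
to([.571,-.265,.2],1.242)
im=eyes.get_image("wrist")[:,:,::-1]; a=cv2.resize(im[40:320,150:430],(400,400))
sc=eyes.get_image("scene")[:,:,::-1]; b=cv2.resize(sc[90:220,340:470],(400,400),interpolation=cv2.INTER_CUBIC)
cv2.imwrite("pics/w5.png",np.hstack([a,b]))
E
```

```text
t 11.3 p [0.5267 0.3437 0.2396] yaw_x 2.8758 zdir [-0. -0. -1.] gap 0.0513 grip 0.0 F [ 0.6 -0.3 -0. ] q [0.58 0.42 0.28 1.43 0.   0.84]
shift cm [-20.27 -57.57   3.97] turn 1.634
```

View pics/w5.png

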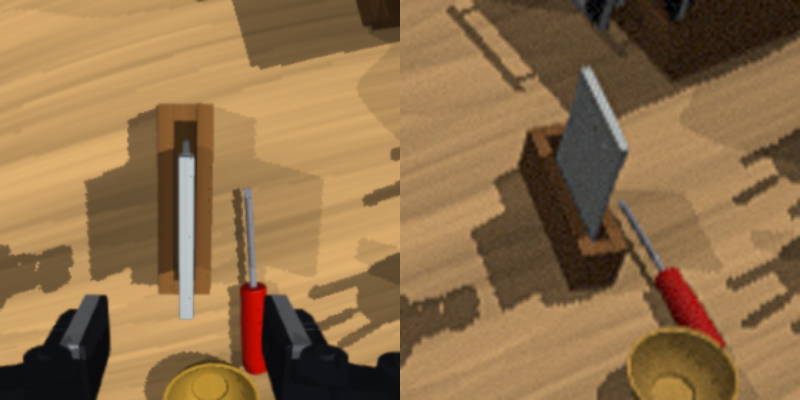

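The guard stands upright in the slot, released. I'll move to the sleeve.

arm_command:
  plan: [60,-4,-11,0,0,60,-20.3,-57.6,0,1.634,60,-20.3,-57.6,0,1.634,60,-20.3,-57.6,0,1.634,60,-20.3,-57.6,0,1.634,60,-20.3,-57.6,0,1.634,60,-20.3,-57.6,0,1.634,60,-20.3,-57.6,0,1.634,60,-20.3,-57.6,0,1.634,60,-20.3,-57.6,0,1.634,60,-20.3,-57.6,2,1.634,60,-20.3,-57.6,4,1.634,60,-20.3,-57.6,4,1.634,60,-20.3,-57.6,4,1.634,60,-20.3,-57.6,4,1.634]

```text
clock: 13.28
position: [0.5718, -0.2652, 0.2009]
eef_rot: [0.0, 0.813, 0.582, 0.0]
ft_force: [-0.3, 0.2, -0.2]
finger_gap: 0.051
grasp_force: 0.0
```

```bash
cat >> h.py <<'E'
def ptz(u,v,z,m):
    a=np.array([u-m["cx"],v-m["cy"]]); r=np.hypot(*a); th=r/m["fx"]
    d=rot(m["attitude"]).apply([*(np.sin(th)*a/r),np.cos(th)]); p=m["position"]; return p+d*(z-p[2])/d[2]
E
python3 - <<'E'
from h import *
s,X=st(); m=eyes.camera_model("wrist"); im=eyes.get_image("wrist")
cv2.imwrite("pics/w6.png",im[:,:,::-1])
c=np.array([.571,-.265,.04]); ang=np.linspace(0,2*np.pi,24,endpoint=False)
print("centre px",wproj(c).round(1)); u=wproj(c+np.c_[np.cos(ang),np.sin(ang),0*ang]*.015); print(u.min(0),u.max(0))
h=cv2.cvtColor(im,cv2.COLOR_RGB2HSV); mask=((h[:,:,1]<60)&(h[:,:,2]>90)).astype(np.uint8)
n,l,stt,ce=cv2.connectedComponentsWithStats(mask)
for k in range(1,n):
    if stt[k,4]>60 and np.hypot(*(ce[k]-wproj(c)[0]))<120: print(stt[k],ce[k].round(1))
E
```

```text
t 13.28 p [ 0.5718 -0.2652  0.2009] yaw_x 1.2421 zdir [ 0.001 -0.    -1.   ] gap 0.051 grip 0.0 F [-0.3  0.2 -0.2] q [-0.43  0.43  0.19  1.33  0.    1.47]
centre px [[278.8 189.8]]
[263.14891425 174.41938926] [294.3871127 204.8632196]
[ 359  173   59   58 2371] [388.6 200.9]
[264 175  30  30 457] [278.3 189.4]
[145 194  37  40 591] [163.2 213.8]
[239 284  25  21 269] [251.1 294. ]
```

The ring's top face is centred at (278.5,189.5), against a predicted (278.8,189.8), so the position is confirmed. I'll descend and grip.

arm_command:
  plan: [60,0,-0.08,5,0,60,0,-0.08,10,0,60,0,-0.08,14,0,60,0,-0.08,17,0,60,0,-0.08,18.5,0,60,0,-0.08,19.3,0,60,0,-0.08,19.3,0,0,0,-0.08,19.3,0,0,0,-0.08,19.3,0,0,0,-0.08,19.3,0,0,0,-0.08,19.3,0,0,0,-0.08,19.3,0,0,0,-0.08,19.3,0]
  squeeze: 50

```text
clock: 14.95
position: [0.5715, -0.2654, 0.0085]
eef_rot: [0.001, 0.813, 0.582, 0.001]
ft_force: [0.2, -0.6, 7.6]
finger_gap: 0.0288
grasp_force: 49.4
```

arm_command:
  plan: [0,0,0,-0.5,0,0,0,0,-2,0,0,0,0,-5,0,0,0,0,-8,0,0,0,0,-11,0,0,0,0,-14,0,0,0,0,-16,0,0,0,0,-16,0,0,0,0,-16,0]

```text
clock: 16.08
position: [0.5703, -0.2649, 0.1666]
eef_rot: [-0.0, 0.813, 0.582, -0.0]
ft_force: [-0.3, -0.7, -0.8]
finger_gap: 0.0286
grasp_force: 49.4
```

```bash
python3 - <<'E'
from h import *
s,X=st(); print(s["ft_torque"])
to([.561,-.0144,.168],1.242)
m=eyes.camera_model("wrist"); im=eyes.get_image("wrist"); cv2.imwrite("pics/w7.png",im[:,:,::-1])
c=s["position"]-[0,0,.0085-.04]; print("pred top centre px",wproj(c).round(1), wproj(c+X[:,:1].T*.015).round(1), wproj(c-X[:,:1].T*.015).round(1), wproj(c+X[:,1:2].T*.015).round(1))
# image of machine as seen now: shaft tip
print("shaft tip px pred",wproj([.561,-.0144,.115]).round(1))
E
```

```text
t 16.07 p [ 0.5703 -0.2649  0.1666] yaw_x 1.2418 zdir [-0.001  0.    -1.   ] gap 0.0286 grip 49.400875456631184 F [-0.3 -0.7 -0.8] q [-0.43  0.44  0.12  1.25  0.    1.47]
[-0.02770983  0.0550501  -0.00063215]
t 16.07 p [ 0.5703 -0.2649  0.1666] yaw_x 1.2418 zdir [-0.001  0.    -1.   ] gap 0.0286 grip 49.400875456631184 F [-0.3 -0.7 -0.8] q [-0.43  0.44  0.12  1.25  0.    1.47]
shift cm [23.4  -8.97 -0.13] turn -0.0
pred top centre px [[280.2 298.8]] [[280.2 265.3]] [[280.1 328.5]] [[317.8 298.4]]
shaft tip px pred [[151.4 -98.3]]
```

The sleeve is held. I'll stop 6 cm short of the shaft to measure its tip up close.

arm_command:
  plan: [0,1,-0.5,0,0,0,4,-2,0,0,0,7,-4,0,0,0,10,-6,0,0,0,13,-7.5,0,0,0,15.5,-8.5,0,0,0,17.4,-9,0,0,0,17.4,-9,0,0,0,17.4,-9,0,0,0,17.4,-9,0,0]

```text
clock: 17.38
position: [0.5417, -0.0719, 0.1669]
eef_rot: [-0.0, 0.814, 0.581, -0.0]
ft_force: [-0.3, -0.1, -0.9]
finger_gap: 0.0287
grasp_force: 49.4
```

```bash
python3 - <<'E'
from h import *
s,X=st(); m=eyes.camera_model("wrist"); im=eyes.get_image("wrist")
t=wproj([.561,-.0144,.115])[0]; c=s["position"]+[0,0,.0315]; k=wproj(c)[0]; print("tip px",t,"sleeve top px",k, m["fx"],m["cx"],m["cy"])
def crop(p,h,z):
    u,v=int(p[0]),int(p[1]); q=im[v-h:v+h,u-h:u+h,::-1]; q=cv2.resize(q,(z,z),interpolation=cv2.INTER_CUBIC); print("origin",u-h,v-h,"scale",z/(2*h)); return q
cv2.imwrite("pics/w8.png",np.hstack([crop(t,40,400),crop(k,50,400)]))
E
```

```text
t 17.38 p [ 0.5417 -0.0719  0.1669] yaw_x 1.2409 zdir [-0. -0. -1.] gap 0.0287 grip 49.4372521340847 F [-0.3 -0.1 -0.9] q [-0.13  0.3  -0.09  1.18 -0.    1.77]
tip px [279.26818313 131.23026402] sleeve top px [279.70687131 298.12511641] 325.19226210127806 279.61915253185066 205.07753587512707
origin 239 91 scale 5.0
origin 229 248 scale 4.0
```

View pics/w8.png

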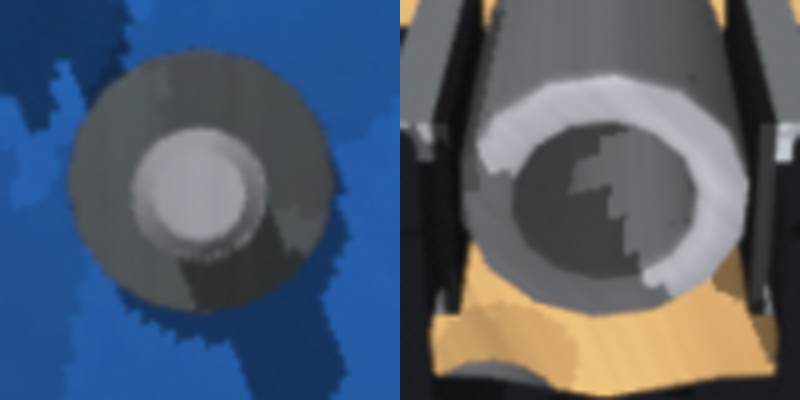

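The shaft tip disc is at crop (199,184), i.e. px (278.4,127.4). The sleeve bore is at crop (604,200), i.e. about px (279.8,297.5). Next I'll convert these to an offset.

```bash
python3 - <<'E'
from h import *
s,X=st(); m=eyes.camera_model("wrist")
P=ptz(278.4,127.4,.115,m); print("tip",P.round(4),"tool mm",(X.T@(P-s["position"])*1e3).round(2))
shc=ptz(239+200.5/5-.5,91+181/5-.5,.067,m); print("shoulder",shc.round(4),(X.T@(shc-s["position"])*1e3).round(2))
ang=np.linspace(0,2*np.pi,72)
from scipy.optimize import least_squares
def bb(c,r,z): u=wproj(c+np.c_[np.cos(ang),np.sin(ang),0*ang]*r); return np.r_[u.min(0),u.max(0)]
def solve(box,r,z):
    f=lambda q: bb(s["position"]+X[:,0]*q[0]+X[:,1]*q[1]+[0,0,q[2]],r,0)-box
    q=least_squares(f,[0,0,z]).x; return q*1e3, f(q/1) .round(2)
B=lambda x0,y0,x1,y1:np.array([229+(x0+.5)/4-.5,248+(y0+.5)/4-.5,229+(x1+.5)/4-.5,248+(y1+.5)/4-.5])
print("outer",solve(B(63,75,348,315),.015,.0315)); print("bore",solve(B(112,122,297,277),.009,.0315))
T=lambda x0,y0,x1,y1:np.array([239+(x0+.5)/5-.5,91+(y0+.5)/5-.5,239+(x1+.5)/5-.5,91+(y1+.5)/5-.5])
print("tipflat",solve(T(153,128,246,241),.005,.115-.1669)); print("shoulder",solve(T(69,50,332,313),.02,.067-.1669))
E
```

```text
t 17.43 p [ 0.5417 -0.072   0.167 ] yaw_x 1.2408 zdir [-0.  0. -1.] gap 0.0287 grip 49.4373669102788 F [-0.1  0.2 -2.1] q [-0.13  0.3  -0.09  1.18 -0.    1.77]
tip [ 0.5613 -0.0121  0.115 ] tool mm [63.01 -0.91 51.95]
shoulder [ 0.5608 -0.0131  0.067 ] [61.94 -0.97 99.95]
outer (array([-3.7067781 ,  0.10894511, 25.5090723 ]), array([-0.05,  0.06,  0.05, -0.06]))
bore (array([1.61237933e+00, 1.47153799e-03, 3.41266673e+01]), array([-0.,  0.,  0., -0.]))
tipflat (array([ 64.15770916,  -0.70922168, -15.70824562]), array([-1.05,  1.06,  1.05, -1.06]))
shoulder (array([  61.56303919,   -0.94734156, -104.92093186]), array([-0.13,  0.13,  0.13, -0.13]))
```

Shaft offset from the sleeve axis is about +62 mm in tool x and -0.8 mm in tool y. I'll move over it and go down to just above the tip.

arm_command:
  plan: [0,1.5,0,0,0,0,4,-0.05,0,0,0,5.6,-0.08,0,0,0,6.2,-0.08,0,0,0,6.2,-0.08,0,0,0,6.2,-0.08,2,0,0,6.2,-0.08,3.5,0,0,6.2,-0.08,4,0,0,6.2,-0.08,4,0,0,6.2,-0.08,4,0]

```text
clock: 18.68
position: [0.5613, -0.0124, 0.1276]
eef_rot: [0.0, 0.813, 0.582, 0.0]
ft_force: [0.3, -0.1, -0.8]
finger_gap: 0.0287
grasp_force: 49.4
```

arm_command:
  plan: [0,0,0,0.2,0,0,0,0,0.4,0,0,0,0,0.6,0,0,0,0,0.6,0]

```text
clock: 19.18
position: [0.5608, -0.0123, 0.1209]
eef_rot: [-0.0, 0.813, 0.582, -0.0]
ft_force: [0.8, 0.3, -0.7]
finger_gap: 0.0285
grasp_force: 49.4
```

arm_command:
  plan: [0,0,0,0.15,0,0,0,0,0.3,0,0,0,0,0.45,0,0,0,0,0.45,0]

```text
clock: 19.68
position: [0.5609, -0.0123, 0.1165]
eef_rot: [-0.0, 0.813, 0.582, -0.0]
ft_force: [0.3, -0.5, -1.1]
finger_gap: 0.0286
grasp_force: 49.4
```

The sleeve is past the chamfer with no side force. I'll continue down.

arm_command:
  plan: [0,0,0,0.6,0,0,0,0,1.2,0,0,0,0,1.8,0,0,0,0,2.4,0,0,0,0,3.0,0,0,0,0,3.5,0,0,0,0,3.8,0,0,0,0,3.8,0]

```text
clock: 20.68
position: [0.5609, -0.0123, 0.0784]
eef_rot: [-0.0, 0.813, 0.582, -0.0]
ft_force: [-0.5, 0.4, -0.3]
finger_gap: 0.0287
grasp_force: 49.4
```

arm_command:
  plan: [0,0,0,0.1,0,0,0,0,0.2,0,0,0,0,0.3,0,0,0,0,0.35,0,0,0,0,0.35,0]

```text
clock: 21.3
position: [0.561, -0.0123, 0.0754]
eef_rot: [0.0, 0.813, 0.582, 0.0]
ft_force: [-1.0, -0.1, 3.8]
finger_gap: 0.0285
grasp_force: 49.9
```

The sleeve is seated: there is contact at exactly the expected height. I'll release and retreat.

arm_command:
  plan: [40,0,0,0,0,50,0,0,0,0,55,0,0,0,0,55,0,0,0,0,55,0,0,-1,0,55,0,0,-3,0,55,0,0,-6,0,55,0,0,-10,0,55,0,0,-14,0,55,-6,0,-15,0,55,-6,0,-15,0,55,-6,0,-15,0]

```text
clock: 22.8
position: [0.5416, -0.0693, 0.2256]
eef_rot: [0.0, 0.814, 0.581, 0.0]
ft_force: [0.9, 0.5, 0.0]
finger_gap: 0.0469
grasp_force: 0.0
```

```bash
python3 - <<'E'
from h import *
s,X=st(); im=eyes.get_image("wrist"); cv2.imwrite("pics/w9.png",im[:,:,::-1])
h=cv2.cvtColor(im,cv2.COLOR_RGB2HSV)
for z in(.107,.110,.115): print("pred centre z",z,wproj([.561,-.0125,z]).round(1))
ang=np.linspace(0,2*np.pi,36); 
for n,z,r in(("sleeve top",.107,.015),("shoulder",.067,.02),("lifted 5",.112,.015)):
    u=wproj(np.array([.561,-.0125,z])+np.c_[np.cos(ang),np.sin(ang),0*ang]*r); print(n,u.min(0).round(1),u.max(0).round(1))
mask=((h[:,:,1]<70)&(h[:,:,2]>60)).astype(np.uint8)
n,l,q,ce=cv2.connectedComponentsWithStats(mask)
for k in range(1,n):
    if q[k,4]>60 and np.hypot(*(ce[k]-wproj([.561,-.0125,.107])[0]))<60: print(q[k],ce[k].round(1))
# scene-camera checks: guard + sleeve unchanged objects
a=cv2.imread("pics/scene0.png").astype(int); b=eyes.get_image("scene")[:,:,::-1]; cv2.imwrite("pics/scene1.png",b)
d=(np.abs(a-b).max(2)>50).astype(np.uint8)
for name,P in dict(short=(430,237),bush=(384,258),jar=(404,171),dish=(165,160),blue=(361,198),mandrel=(354,148),lap=(435,186)).items():
    u=proj("scene",atz("top",*P,.02))[0].astype(int); print(name,u,d[u[1]-14:u[1]+14,u[0]-14:u[0]+14].mean().round(2))
E
```

```text
t 22.8 p [ 0.5416 -0.0693  0.2256] yaw_x 1.2408 zdir [ 0.001  0.    -1.   ] gap 0.0469 grip 0.0 F [0.9 0.5 0. ] q [-0.13  0.28  0.02  1.32  0.    1.77]
pred centre z 0.107 [[280.1 129. ]]
pred centre z 0.11 [[280.1 129.2]]
pred centre z 0.115 [[280.1 129.4]]
sleeve top [261.3 110.3] [298.9 147.6]
shoulder [258.3 105.8] [301.8 148.8]
lifted 5 [261.  110.2] [299.3 148.2]
[ 260  107   42   41 1275] [279.4 127.2]
short [127 258] 0.24
bush [170 220] 0.0
jar [178 313] 0.02
dish [430 215] 0.0
blue [216 264] 0.06
mandrel [246 313] 0.0
lap [135 313] 0.64
```

The differences at the lap and the short spacer are probably the arm's shadow, which has moved. I'll check them numerically before handing in.

```bash
python3 - <<'E'
from h import *
a=cv2.imread("pics/scene0.png"); b=cv2.imread("pics/scene1.png")
for n,(u,v),w in(("lap",(135,313),35),("short",(128,260),14),("guardtrough",(396,150),45)):
    p,q=[i[v-w:v+w,u-w:u+w] for i in(a,b)]
    g=[cv2.Canny(i,60,150) for i in(p,q)]
    H=[cv2.cvtColor(i,cv2.COLOR_BGR2HSV) for i in(p,q)]
    mk=[((h[:,:,0]<9)&(h[:,:,1]>120)) if n=="lap" else (h[:,:,1]<70) for h in H]
    print(n,[(m.sum(),np.argwhere(m).mean(0).round(1).tolist()) for m in mk],"mean",p.mean().round(),q.mean().round())
# sleeve: side height in scene view
for z in(.067,.107,.115): print(z,proj("scene",[.561,-.0135,z]).round(1))
cv2.imwrite("pics/fin.png",np.hstack([cv2.resize(b[140:270,230:340],(400,473),interpolation=cv2.INTER_CUBIC),cv2.resize(b[200:340,95:215],(400,473))]))
E
```

```text
lap [(np.int64(117), [39.8, 37.2]), (np.int64(264), [35.4, 35.0])] mean 110.0 87.0
short [(np.int64(146), [14.8, 14.9]), (np.int64(145), [14.7, 15.0])] mean 113.0 108.0
guardtrough [(np.int64(63), [60.9, 67.0]), (np.int64(810), [35.5, 52.0])] mean 93.0 98.0
0.067 [[282.2 207.9]]
0.107 [[282.3 198.3]]
0.115 [[282.4 196.3]]
```

```bash
python3 -c "
from cell import order; print(order.close_job())"
```

```text
the job is handed in; nothing more can be done
None
```

The guard stands on edge in the trough slot, and the tall sleeve is home on the shoulder (contact at the expected height). Both are released, and I handed the job in at about 23 s of the 67 s allowed; I don't have the verdict, and the lap's dark patch in the last picture looks like arm shadow, because the arm never went near it.

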